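Set and lock the roller gap of a bench dough sheeter

TASK

Set the roller gap of the dough sheeter for the next batch: with a fingertip on its rim, roll the edge wheel on the gearbox until the white pointer stands level with the tip of the pointed tab (not the square one), and then push the black locking slide fully home towards the wheel so that the setting is kept. Be gentle: the finger must find and work the wheel by feel, never pressing anything hard. Leave the bowl, jug and scraper where they are.

Things in the scene. Friction and masses are not known exactly. Their poses are not given: they have to be found in the camera images.
- machine: Dough sheeter, fixed: aluminium gearbox 180 (x) x 200 (y) mm, flat top 90 mm above the bench; two 54 mm steel rollers run out of its +y side to a post at y = 370 mm. Origin: centre of the gearbox's underside, z up. All its parts share its x, y directions. On top, wheel and locking slide are nearer the robot (x = -45 mm), the gauge (window with pointer, rail with two tabs) further off (x = 10 to 75 mm).
- cheeks: Two fixed black guard cheeks, each 7 x 56 x 12 mm (x, y, z), 18 mm slot between. Origin: middle of the slot, level with the cheek tops (102 mm above the bench), right over the wheel's axle. The ribbed grey wheel (56 mm diameter, 14 mm thick, axle along x) stands 4 to 13 mm out above the cheeks, differently each time and not measured: feel for it. Only its rim shows; it cannot be pinched.
- wheel_slot (a point): The same point as the cheeks' origin. The wheel sits on a spring: 2 N preload, then about 7 N per mm, 4 mm travel. Its rim drags with about 5 N: a fingertip slips below about 6 N of downward force, 7 to 10 N works well. The fingers must never press anything with more than 15 N. The rim's top follows the finger, and the pointer goes the same way along y: 12 mm per 28 mm of rim. Use strokes of 15 to 25 mm.
- pointer_tip (a point): Tip (+x end) of the white gauge pointer, a 4 mm wide blade along x with a 12 mm wide foot at its -x end, some 92 to 102 mm above the bench, in a dark window 100 mm long in y. Only the wheel moves it, along y, at most 46 mm either side of the middle; it cannot be touched and stays where it is left.
- tab_tip (a point): Tip (-x end) of the pointed brass tab on the rail: 16 mm wide in y, with a triangular point towards the pointer, 95 mm above the bench. It marks the wanted setting: the pointer is right when its y along the machine equals this one's. The square tab (16 x 16 mm brass, no point) on the other side of the middle is to be ignored. The tabs cannot be touched or moved. Axes as the machine's.
- lock_mid (a point): Centre of the black locking slide's upright grip, 18 x 12 mm (x, y), 20 mm high, its top 113 mm above the bench; it runs on a track 3 mm above the gearbox's top. Push on its +y face to move it to machine -y, towards the wheel; the drag is about 2.5 N and it ends at a firm stop.
- lock (a joint): Travel of the locking slide in m: 0 = open (furthest from the wheel), 0.025 = fully home at its stop near the wheel. It stays where it is left.
- bowl: Steel bowl, 130 mm across, 60 mm high; leave alone. Origin: centre of its underside.
- jug: White plastic jug, 90 mm across, 120 mm high; leave alone. Origin: centre of its underside.
- scraper: Bench scraper lying flat, about 100 x 115 mm, wooden grip 14 mm high; leave alone. Origin: centre of its underside.

How it is judged:
On the way, in this order (a step that is already met when the one before it is completed fails the run):
1. the pointer stands within 3 mm of the pointed tab's tip while the locking slide is still open (under 6 mm) (y of pointer_tip in the frame of tab_tip between -0.003 and 0.003 m and value of joint lock below 0.006 m), for 0.3 s.
2. the locking slide is home (within 2.5 mm of its stop) with the pointer still at the tab (y of pointer_tip in the frame of tab_tip between -0.003 and 0.003 m and value of joint lock above 0.0225 m), for 0.2 s.
At the end, for the whole second after the job is handed in: The pointer is level with the pointed tab's tip, within 3 mm along y; the locking slide is home, within 2.5 mm of its stop, and at rest (all of step 2 and velocity of joint lock below 0.005 m/s); the robot touches nothing.
It fails at once if the fingers press anything with more than 15 N (contact force between the fingers and anything else above 15 N).
It fails at once if the bowl, jug or scraper is moved more than 25 mm (distance of any of bowl, jug, scraper from where it was at the start of the episode above 0.025 m).
It also fails if it takes over 72 s, if anything falls off the work surface, if the arm or the gripper's body presses on something with over 40 N, if the wrist force passes 120 N, or if a joint passes its speed limit or range.

ROBOT

A 6-joint arm with a two-finger parallel gripper is mounted at the origin on the work surface. World frame = base frame: x ahead of the robot, y to its left, z up, the work surface at z = 0. Lengths are in m, angles in rad, forces in N, time in s.
With the tool pointing down it reaches from about 0.325 to 0.875 m from the base axis. Payload 4.4 kg.
Tool frame: the origin (TCP) lies midway between the tips of the shut fingers; the grasp point (between the pads) lies 19 mm behind it (bot.hold_point_z is the distance from the TCP to the grasp point, in m); z points along the fingers, y is the line along which they close (so a half turn about z gives the same grasp; the last joint's range is limited). The gripper opens to 85 mm and grips with 20 to 120 N. Pads are 22 mm wide; open, the fingers measure 114 mm over their backs; the gripper's body (76 mm by 85 mm) begins 54 mm behind the grasp point. The pads swing forward as they close: fully open they stand 13 mm farther back than shut.
Start: joints at [-1.413, 0.207, 1.542, -0, 1.393, -0.15], TCP at [0.174, -0.548, 0.231] pointing down, gripper open.
Joint ranges: [-2.73, 2.73], [-0.86, 2.22], [0.23, 2.46], [-1.11, 4.25], [0.08, 2.63], [-2.82, 2.82]. Speed limits (rad/s): [2.79, 2.79, 3.14, 3.14, 3.14, 3.14].

INTERFACE

Orientations are given as [roll, pitch, yaw] about the fixed x, y, z axes, in that order (R = Rz(yaw) Ry(pitch) Rx(roll)).
In Python, from workcell import bot gives the robot as it stands. Calls block until the motion is done:
- bot.move_pose(position, orientation): joint-space move of the TCP to a pose.
- bot.move_straight(position, v=0.15, orientation=None): straight line of the TCP; orientation=None keeps the orientation; v is the mean speed in m/s.
- bot.move_j(angles): joint-space move.
- bot.let_go() and bot.close_gripper(grasp_force=None): open the fingers fully, or close them until they stop; grasp_force is the grip in N (None keeps the last).
- bot.pause(seconds).
- bot.solve_ik(position, orientation): joint angles nearest the present ones, or None.
- bot.snapshot(name): name is "side" or "top" or "wrist"; returns a dict with "frame" (420x560x3 uint8, red, green, blue), "vfov" (degrees; the focal length in pixels is half the picture's height over the tangent of half this angle, whatever the lens; pixels are square), "cx", "cy" (the principal point, pixels), "R" (3x3) and "t" (3): a world point X has camera coordinates R X + t. Camera axes: x right, y down, z forward; pixel columns grow to the right and rows downward; lengths in m; the calibration is good to about 2 mm. The wrist camera is an equidistant fisheye: a pixel r from the principal point sees the ray r / f radians off the axis. A picture is of the moment at which its call begins. There is no depth.
A pose or a line that the arm cannot do raises bot.MotionError and nothing moves.
- bot.close_job(): hands the job in; it is judged then, once.
Readings, each from a call of its own:
- bot.current_clock(): time.
- bot.current_joints(): joint angles.
- bot.current_joint_vel(): joint speeds.
- bot.current_joint_efforts(): joint torques, N m.
- bot.current_tool_pos(): TCP position.
- bot.current_orientation(): TCP orientation.
- bot.current_wrist_force(): force on the tool from outside, world axes, zero at the start.
- bot.current_moment(): the same for the moment, N m.
- bot.current_grip_width(): finger opening in m.
- bot.current_finger_force(): force on a finger pad.
Only numpy, scipy, OpenCV 4.12 (cv2) and the standard library are available. Lean on these libraries where they do the work, as an engineer would, in place of code of your own. Each camera call takes 0.05 s, during which the arm holds its last target. There are 200 camera calls.

## Working session

There is one attempt and no reset: what is moved stays moved. The work goes in short steps, each a Python script; the robot and the scene stay as the last script left them, time stands still between calls to the robot, and variables do not carry over. Pictures are saved under pics/ and viewed, at most 10 in all, crops included, and the job is handed in when it is done.

```bash
mkdir -p pics; ls
cat > h.py <<'E'
import numpy as np, cv2
from workcell import bot
def snap(n,f):
    s=bot.snapshot(n); cv2.imwrite(f"pics/{f}.png",cv2.cvtColor(s["frame"],cv2.COLOR_RGB2BGR))
    np.savez(f"pics/{f}.npz",**s); return s
def ray(s,u,v,fish=False):
    f=s["frame"].shape[0]/2/np.tan(np.radians(float(s["vfov"]))/2)
    a=np.array([u-s["cx"],v-s["cy"]],float)/f
    if fish:
        r=np.linalg.norm(a)+1e-12; d=np.array([*(a/r*np.sin(r)),np.cos(r)])
    else: d=np.array([*a,1.])
    R=s["R"]; return -R.T@s["t"], R.T@d
def onz(s,u,v,z,fish=False):
    c,d=ray(s,u,v,fish); return c+d*(z-c[2])/d[2]
def proj(s,X):
    f=s["frame"].shape[0]/2/np.tan(np.radians(float(s["vfov"]))/2)
    p=s["R"]@X+s["t"]; return p[:2]/p[2]*f+[s["cx"],s["cy"]]
E
python3 - <<'E'
from h import *
for n in ("top","side","wrist"):
    s=snap(n,n+"0"); print(n,s["vfov"],s["cx"],s["cy"],(-s["R"].T@s["t"]).round(3))
a=cv2.imread("pics/top0.png");b=cv2.imread("pics/side0.png")
print(bot.current_clock(),bot.current_wrist_force(),bot.current_orientation())
E
```

```text
pics
top 49.85461366589962 284.47185619589726 211.28764026695163 [0.553 0.002 1.03 ]
side 55.031186360424336 285.7224648215834 205.71597637254362 [0.486 0.723 0.539]
wrist 65.70646984690485 280.32447554635087 209.48703214121667 [ 0.247 -0.525  0.374]
0.15 [-0.3226402  -0.14773443  0.49243119] [-3.13982169e+00 -2.62539237e-04  3.07825216e-01]
```

View pics/top0.png

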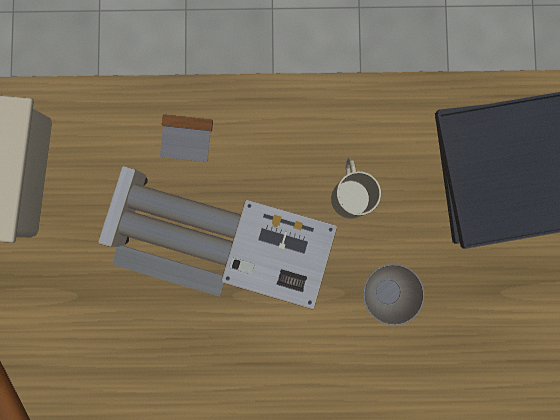

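View pics/side0.png

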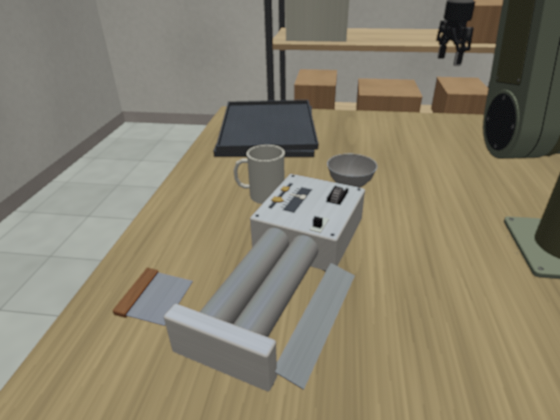

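The gearbox is at about (280,254) px in the top view, with the wheel at (292,281), the black slide at (236,265), the pointer at (284,238), and the two brass tabs at (277,219) and (298,225). The jug and bowl are off to the right. Next I'll take a close look with the wrist camera from above the wheel.

Run:
```python
from h import *
s=dict(np.load("pics/top0.npz"))
g=s["frame"]
for n,p in dict(c1=(248,201),c2=(336,227),c3=(313,307),c4=(223,280)).items(): print(n,onz(s,*p,.09).round(4))
w=onz(s,292,281,.105); yv=onz(s,248,201,.09)-onz(s,336,227,.09); yaw=-np.arctan2(yv[0],yv[1]); print(w,yaw)
bot.close_gripper(20)
for f,z in (("w1",.20),("w2",.15)):
    bot.move_pose([w[0],w[1],z],[np.pi,0,yaw]); bot.pause(.3)
    t=snap("wrist",f); print((-t["R"].T@t["t"]).round(4),t["R"].round(3).tolist(),bot.current_tool_pos(),bot.current_clock(),bot.current_wrist_force())
```

```text
c1 [0.6414 0.0814 0.09  ]
c2 [ 0.5849 -0.1012  0.09  ]
c3 [ 0.4212 -0.0507  0.09  ]
c4 [0.4784 0.1341 0.09  ]
[ 0.47589093 -0.0081194   0.105     ] -0.3003207474409123
[ 0.549  -0.0319  0.3434] [[-0.296, -0.955, 0.001], [-0.911, 0.282, 0.301], [-0.288, 0.088, -0.954]] [ 0.47592261 -0.00840019  0.19999296] 3.4833 [-0.81005534  0.17021194  0.73975057]
[ 0.5498 -0.0316  0.2953] [[-0.295, -0.956, 0.0], [-0.912, 0.282, 0.298], [-0.285, 0.088, -0.954]] [ 0.47686801 -0.00828795  0.15135573] 4.15 [0.57373438 0.19491852 0.84055963]
```

View pics/w1.png

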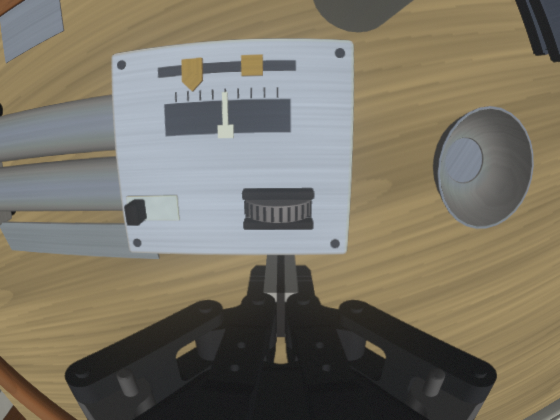

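View pics/w2.png

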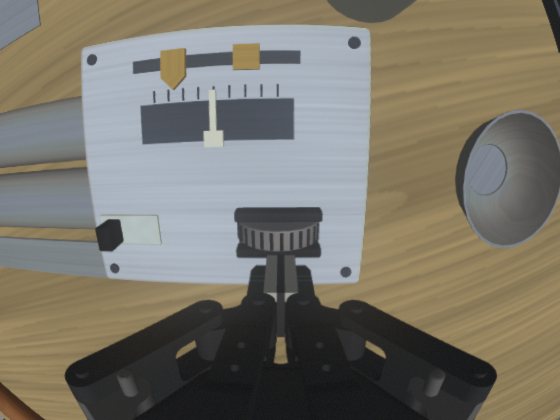

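The wrist views show the pointed tab's tip at about (192,90) in w1 and (173,89) in w2. The pointer tip is at (225,91) and (212,90), the cheeks are centred at about (278,208) and (279,232), the lock grip is at (134,212) and (109,235), and the four screws are visible. The pointer has to go about 27 mm to machine +y.

```bash
cat >> h.py <<'E'
def blobs(m,amin=30):
    c,_=cv2.findContours(m.astype(np.uint8),cv2.RETR_EXTERNAL,cv2.CHAIN_APPROX_NONE)
    return [x[:,0,:] for x in c if cv2.contourArea(x)>amin]
def gauge(s):
    """pixel of pointer tip and pointed-tab tip in wrist picture"""
    hsv=cv2.cvtColor(s["frame"],cv2.COLOR_RGB2HSV).astype(int); H,S,V=hsv[...,0],hsv[...,1],hsv[...,2]
    roi=np.zeros(H.shape,bool); roi[25:150,100:330]=1
    br=sorted(blobs(roi&(S>140)&(H>12)&(H<28)&(V>120)),key=lambda c:-np.ptp(c[:,1]))
    tab=max((b for b in br if len(b)>30),key=lambda c:c[:,1].max())
    tt=tab[tab[:,1]>=tab[:,1].max()-1].mean(0)
    pt=max(blobs(roi&(V>190)&(S>14)&(S<80)&(H>15)&(H<45),40),key=cv2.contourArea)
    top=pt[pt[:,1]<=pt[:,1].min()+12]
    return np.array([top[:,0].mean(),pt[:,1].min()]),np.array([tt[0],tt[1]+.5]),tab,pt
E
python3 - <<'E'
from h import *
S=[dict(np.load(f"pics/{f}.npz")) for f in("w1","w2")]
def tri(ps):
    A=np.zeros((3,3));b=np.zeros(3)
    for s,p in zip(S,ps):
        c,d=ray(s,*p,True);d/=np.linalg.norm(d);P=np.eye(3)-np.outer(d,d);A+=P;b+=P@c
    return np.linalg.solve(A,b)
G=[gauge(s) for s in S]
for i,n,z in((0,"ptr",.097),(1,"tab",.095)):
    print(n,[g[i].round(1).tolist() for g in G],tri([g[i] for g in G]).round(4),[onz(s,*g[i],z,True).round(4).tolist() for s,g in zip(S,G)])
scr=[[(121,65),(92,60)],[(340,53),(354,43)],[(335,243),(345.5,272)],[(137,243),(114,268)]]
for p in scr: print("screw",tri(p).round(4),[onz(s,*q,.09,True).round(4).tolist() for s,q in zip(S,p)])
for s in S:
    v=s["frame"].max(2)<50; r=np.zeros(v.shape,bool); r[150:270 if s is S[1] else 250,90:330]=1
    for b in blobs(v&r,60): print("dark",b.min(0),b.max(0))
E
python3 -c "
import cv2,numpy as np
a=cv2.imread('pics/w1.png')[175:260,100:340];b=cv2.imread('pics/w2.png')[195:280,90:330]
cv2.imwrite('pics/z.png',cv2.resize(np.vstack([a,b]),None,fx=3.3,fy=3.3,interpolation=0))"
```

```text
Traceback (most recent call last):
  File "h.py", line 26, in gauge
    tab=max((b for b in br if len(b)>30),key=lambda c:c[:,1].max())
ValueError: max() iterable argument is empty
```

View pics/z.png

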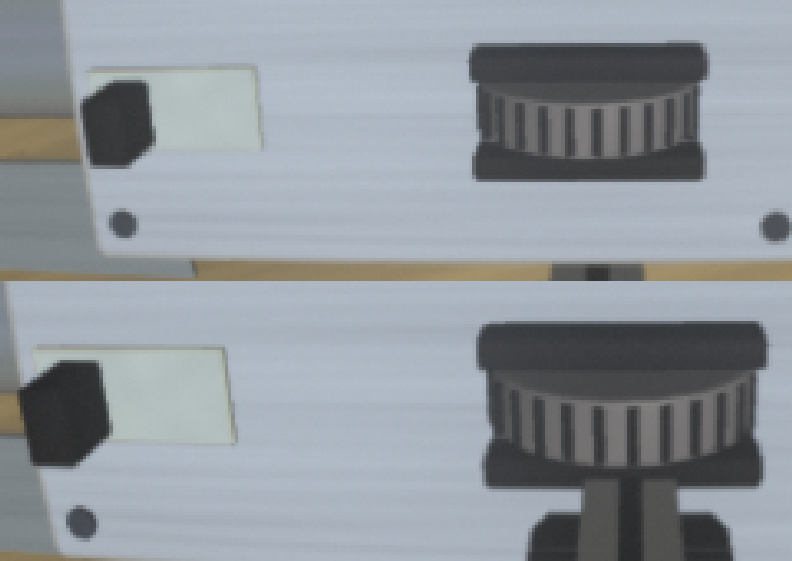

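The zoom gives the cheek outlines: w1 columns 242.4–314.2, upper edge (bottom of the far face) at row 187.7 and near top edge at 229.5. In w2 the columns are 234.2–322.4 and the rows 207.6 and 257.9. The lock grip's +y top edge is at about (126,215) in w1 and (98,240) in w2.

Run:
```python
from h import *
s=dict(np.load("pics/w1.npz"))
hsv=cv2.cvtColor(s["frame"],cv2.COLOR_RGB2HSV)
for p in((192,70),(192,84),(252,65),(225,110),(225,96),(225,131),(225,60),(150,150)): print(p,hsv[p[1],p[0]])
```

```text
(192, 70) [ 21 123 162]
(192, 84) [ 21 120 157]
(252, 65) [ 21 121 160]
(225, 110) [ 44  16 206]
(225, 96) [ 47  17 206]
(225, 131) [ 42  16 205]
(225, 60) [106  25 192]
(150, 150) [106  28 199]
```

```bash
sed -i 's/(S>140)&(H>12)&(H<28)&(V>120)/(S>90)\&(H>15)\&(H<27)\&(V>110)/; s/(V>190)&(S>14)&(S<80)&(H>15)&(H<45)/(V>165)\&(H>25)\&(H<75)\&(S>6)/; s/roi\[25:150,100:330\]/roi[25:160,118:330]/' h.py
python3 - <<'E'
from h import *
S=[dict(np.load(f"pics/{f}.npz")) for f in("w1","w2")]
def tri(ps):
    A=np.zeros((3,3));b=np.zeros(3)
    for s,p in zip(S,ps):
        c,d=ray(s,*p,True);d/=np.linalg.norm(d);P=np.eye(3)-np.outer(d,d);A+=P;b+=P@c
    return np.linalg.solve(A,b)
G=[gauge(s) for s in S]
for i,n,z in((0,"ptr",.097),(1,"tab",.095)):
    print(n,[g[i].round(1).tolist() for g in G],tri([g[i] for g in G]).round(4),[onz(s,*g[i],z,True).round(4).tolist() for s,g in zip(S,G)])
scr=[[(121,65),(92,60)],[(340,53),(354,43)],[(335,243),(345.5,272)],[(137,243),(114,268)]]
Q=[]
for p in scr:
    q=[onz(s,*q,.09,True) for s,q in zip(S,p)];Q.append(q[1]);print("screw",tri(p).round(4),q[0].round(4),q[1].round(4))
d=(Q[0]-Q[1])+(Q[3]-Q[2]);yaw=-np.arctan2(d[0],d[1])
e=(Q[0]-Q[3])+(Q[1]-Q[2]);print("yaw",yaw,np.arctan2(e[1],e[0]),"centre",np.mean(Q,0).round(4))
for s,(a,b,u,l) in zip(S,((242.4,314.2,187.7,229.5),(234.2,322.4,207.6,257.9))):
    m=(a+b)/2; p=onz(s,m,u,.09,True);q=onz(s,m,l,.102,True);print("cheek",p.round(4),q.round(4),((p+q)/2).round(4),np.linalg.norm((p-q)[:2]))
P=[(126,215),(98,240.3)];print("lock+y",tri(P).round(4),[onz(s,*p,.113,True).round(4).tolist() for s,p in zip(S,P)])
E
```

```text
ptr [[224.2, 92.0], [211.7, 90.0]] [0.5748 0.0033 0.1006] [[0.5752, 0.0038, 0.097], [0.5753, 0.0039, 0.097]]
tab [[192.0, 89.8], [172.5, 88.0]] [0.5849 0.026  0.1006] [[0.5858, 0.0273, 0.095], [0.5858, 0.0277, 0.095]]
screw [0.6315 0.0812 0.0876] [0.6307 0.0801 0.09  ] [0.6306 0.0799 0.09  ]
screw [ 0.5802 -0.0909  0.0842] [ 0.5795 -0.0896  0.09  ] [ 0.5794 -0.0893  0.09  ]
screw [ 0.4321 -0.0438  0.0949] [ 0.4298 -0.0443  0.09  ] [ 0.4292 -0.0439  0.09  ]
screw [0.481  0.125  0.0911] [0.4805 0.1255 0.09  ] [0.481  0.1259 0.09  ]
yaw -0.2947428544554819 -0.29607920834021934 centre [0.5301 0.0182 0.09  ]
cheek [ 0.4904 -0.0123  0.09  ] [ 0.4606 -0.0031  0.102 ] [ 0.4755 -0.0077  0.096 ] 0.03120112327635695
cheek [ 0.4901 -0.0119  0.09  ] [ 0.4605 -0.0028  0.102 ] [ 0.4753 -0.0073  0.096 ] 0.03094136785350313
lock+y [0.5122 0.1072 0.1174] [[0.5118, 0.11, 0.113], [0.511, 0.1105, 0.113]]
```

```bash
cat >> h.py <<'E'
YAW=-0.2955; W=np.array([0.4754,-0.0075]); YH=np.array([-np.sin(YAW),np.cos(YAW)]); XH=np.array([np.cos(YAW),np.sin(YAW)])
O=[np.pi,0,YAW]
def F(n=4):
    r=[]
    for _ in range(n): r.append(bot.current_wrist_force()); bot.pause(.01)
    return np.mean(r,0)
def at(y,z,v=.15,x=0.): bot.move_straight([*(W+y*YH+x*XH),z],v=v,orientation=O)
def stroke(y0,y1,zstart,ft=8.5,seg=.004):
    """feel down at y0 from zstart, roll the rim to y1 under force ft, lift off"""
    at(y0,.128); at(y0,zstart,.08); bot.pause(.15); f0=F(8); z=zstart; log=[]
    while True:
        f=(F()-f0)[2]
        if f>ft-1: break
        z-=.0004 if f<1 else min(.0004,(ft-f)/8000)
        if z<.101: at(y0,.128); print("no contact",f); return None
        at(y0,z,.02)
    zc=z
    y=y0; n=max(1,int(np.ceil(abs(y1-y0)/seg)))
    for yy in np.linspace(y0,y1,n+1)[1:]:
        at(yy,z,.03); f=F()-f0; log.append((round(yy*1e3,1),round(z*1e3,2),*(f.round(1))))
        if f[2]>12.5: print("high",f); break
        z-=np.clip((ft-f[2])/9000,-.0004,.0003)
    at(yy,z+.003,.05); at(yy,.128)
    print(*log,sep="\n"); return zc
def look(f):
    bot.pause(.2); s=snap("wrist",f); p,t,_,_=gauge(s)
    P=onz(s,*p,.098,True);T=onz(s,*t,.098,True); c,_=ray(s,*p,True)
    print("px",p,t,"err(tab-ptr) mm",((T-P)[:2]@YH*1e3).round(2),"lateral cam mm",((T-c)[:2]@YH*1e3).round(1),"t",bot.current_clock()); return (T-P)[:2]@YH
E
python3 - <<'E'
from h import *
print(bot.current_wrist_force()); t=bot.current_clock()
z=stroke(-.006,.004,.118); print("zc",z,"t",bot.current_clock()-t)
at(0,.15); look("s1")
E
```

```text
[0.57373438 0.19491852 0.84055963]
(np.float64(-2.7), np.float64(109.7), np.float64(-3.9), np.float64(-2.2), np.float64(9.0))
(np.float64(0.7), np.float64(109.76), np.float64(-3.8), np.float64(-2.6), np.float64(8.5))
(np.float64(4.0), np.float64(109.76), np.float64(-3.9), np.float64(-3.0), np.float64(8.4))
zc 0.1096957838186705 t 8.4333
px [205.66666667  85.        ] [172.   82.1] err(tab-ptr) mm 21.21 lateral cam mm 65.4 t 13.1333
```

Run:
```python
from h import *
for i in range(2): print("zc",stroke(-.009,.009,.1115,seg=.0045))
at(0,.15); look("s2")
```

```text
(np.float64(-4.5), np.float64(109.41), np.float64(-4.5), np.float64(-3.3), np.float64(9.4))
(np.float64(0.0), np.float64(109.5), np.float64(-3.8), np.float64(-2.9), np.float64(9.3))
(np.float64(4.5), np.float64(109.59), np.float64(-4.1), np.float64(-3.3), np.float64(9.0))
(np.float64(9.0), np.float64(109.64), np.float64(-3.8), np.float64(-2.7), np.float64(8.2))
zc 0.10940513290383216
(np.float64(-4.5), np.float64(109.47), np.float64(-5.6), np.float64(-3.0), np.float64(8.7))
(np.float64(0.0), np.float64(109.5), np.float64(-5.7), np.float64(-2.7), np.float64(9.6))
(np.float64(4.5), np.float64(109.62), np.float64(-5.7), np.float64(-2.5), np.float64(9.1))
(np.float64(9.0), np.float64(109.69), np.float64(-5.3), np.float64(-2.3), np.float64(8.8))
zc 0.10946969028908723
px [183.5862069  86.       ] [172.   82.1] err(tab-ptr) mm 7.42 lateral cam mm 65.5 t 22.55
```

Run:
```python
from h import *
print("zc",stroke(-.009,.0085,.1115,seg=.0045))
at(.03,.15); look("s3a"); at(.065,.15); look("s3")
s=dict(np.load("pics/s3.npz")); cv2.imwrite("pics/s3c.png",cv2.cvtColor(cv2.resize(s["frame"][20:280,150:420],None,fx=2.2,fy=2.2),cv2.COLOR_RGB2BGR))
```

```text
(np.float64(-4.6), np.float64(109.24), np.float64(-4.5), np.float64(-3.1), np.float64(9.4))
(np.float64(-0.2), np.float64(109.34), np.float64(-5.6), np.float64(-2.8), np.float64(9.4))
(np.float64(4.1), np.float64(109.44), np.float64(-4.1), np.float64(-2.7), np.float64(9.1))
(np.float64(8.5), np.float64(109.51), np.float64(-4.4), np.float64(-2.6), np.float64(8.5))
zc 0.1092379810333004
px [220.1  84. ] [219.5  79. ] err(tab-ptr) mm 0.34 lateral cam mm 35.7 t 27.8917
px [279.39285714  84.        ] [277.5  79. ] err(tab-ptr) mm 1.11 lateral cam mm 1.4 t 28.525
```

View pics/s3c.png

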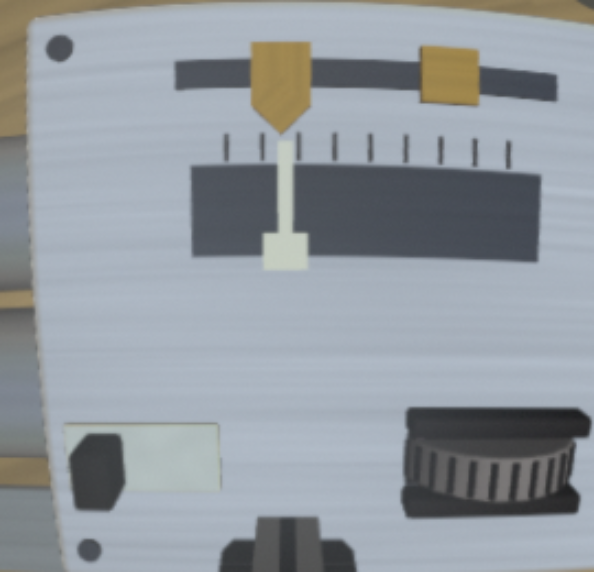

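The pointer tip, at crop column 286, now stands within about 1 mm of the pointed tab's tip at 282. The lock is still open at the left end of its track, so I'll push it by feel.

Run:
```python
from h import *
Z=.103; y=.146
at(y,.14); at(y,Z,.08); bot.pause(.2); f0=F(8); g=lambda n=3:(F(n)-f0)[:2]@YH
f=g()
while f<1.2 and y>.120: y-=.0007; at(y,Z,.02); f=g()
yc=y; print("contact y",yc,f,F()-f0)
while yc-y<.0215 and f<5.5: y-=.0015; at(y,Z,.02); f=g(2); print(round((yc-y)*1e3,1),f.round(1),end="; ")
while yc-y<.027 and f<5.5: y-=.00025; at(y,Z,.01); f=g(3); print(round((yc-y)*1e3,2),f.round(1),end="; ")
print("end",bot.current_tool_pos(),bot.current_clock())
at(y+.01,Z,.05); at(y+.01,.15); at(.065,.15); look("l1")
s=dict(np.load("pics/l1.npz")); cv2.imwrite("pics/l1c.png",cv2.cvtColor(cv2.resize(s["frame"][20:280,150:420],None,fx=2.2,fy=2.2),cv2.COLOR_RGB2BGR))
```

```text
contact y 0.13759999999999992 2.4670389576641836 [ 0.83564347  2.11981935 -0.34834602]
1.5 1.9; 3.0 1.9; 4.5 1.8; 6.0 2.1; 7.5 1.7; 9.0 2.0; 10.5 1.5; 12.0 2.2; 13.5 2.2; 15.0 1.2; 16.5 2.0; 18.0 2.1; 19.5 1.7; 21.0 2.3; 22.5 2.4; 22.75 2.3; 23.0 3.3; 23.25 5.4; 23.5 5.8; end [0.50883072 0.102225   0.10304151] 38.55
px [281.60714286  84.        ] [280.   79.1] err(tab-ptr) mm 0.95 lateral cam mm 0.1 t 40.1583
```

View pics/l1c.png

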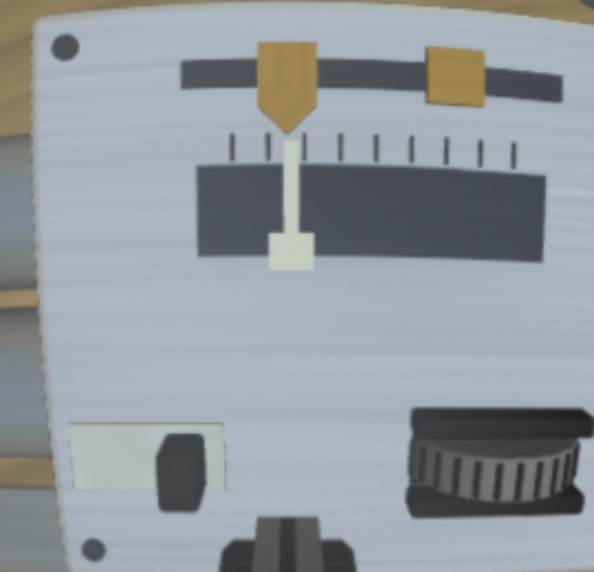

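The slide has moved about 24 mm and the force rose at the end. A second, slightly firmer push will confirm it is at the stop.

Run:
```python
from h import *
Z=.103; y=.1241
at(y,.14); at(y,Z,.08); bot.pause(.2); f0=F(8); g=lambda n=3:(F(n)-f0)[:2]@YH
at(.1155,Z,.03); y=.1155; f=g()
while y>.110 and f<8.5: y-=.00025; at(y,Z,.01); f=g(); print(round(y*1e3,2),f.round(1),end="; ")
at(y+.01,Z,.05); at(y+.01,.17); bot.pause(.5); look("l2"); print(F(),bot.current_tool_pos())
```

```text
115.25 -0.0; 115.0 0.5; 114.75 1.5; 114.5 3.5; 114.25 5.0; 114.0 5.7; 113.75 6.8; 113.5 7.0; 113.25 7.9; 113.0 8.3; 112.75 8.9; Traceback (most recent call last):
  File "<stdin>", line 6, in <module>
  File "h.py", line 56, in look
    bot.pause(.2); s=snap("wrist",f); p,t,_,_=gauge(s)
                                              ~~~~~^^^
  File "h.py", line 28, in gauge
    pt=max(blobs(roi&(V>165)&(H>25)&(H<75)&(S>6),40),key=cv2.contourArea)
ValueError: max() iterable argument is empty
```

The force climbed steadily to 8.9 N, well above the slide's drag, so it is against its stop. The finger is now clear of everything. The last error came only from the gauge being outside my image search area at this pose.

```bash
python3 -c "
from h import *
at(.065,.16); look('l3'); print(F()); print(bot.close_job())"
```

```text
px [281.96551724  86.        ] [280.25  81.  ] err(tab-ptr) mm 1.07 lateral cam mm 0.0 t 47.5583
[ 0.19237937 -0.16351668  0.26666101]
the job is handed in; nothing more can be done
None
```

The job is handed in at about 48 s: the pointer measures about 1 mm from the pointed tab's tip, the locking slide is home against its stop, and the highest force I read was about 10 N vertically on the wheel; I did not see the judge's result.

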